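# Turn the drying moulds over with the hot plate isolated

## Robot

A 6-joint arm with a two-finger parallel gripper is mounted at the origin on the work surface. World frame = base frame: x ahead of the robot, y to its left, z up, the work surface at z = 0. Lengths are in mm, angles in degrees, forces in N, time in s.
With the tool pointing down it reaches from about 300 to 850 mm from the base axis. Payload 4.2 kg.
Tool frame: the origin (TCP) lies at the very end of the fingers, on their centre line; the grasp point (between the pads) lies 19 mm behind it; x points along the fingers, y is the direction in which the jaws open and shut, and the axes are right-handed (so a half turn about x gives the same grasp; the last joint's range is limited). The gripper opens to 91 mm and grips with 3 to 60 N. Pads are 32 mm wide; open, the fingers measure 118 mm over their backs; the gripper's body (76 mm by 178 mm) begins 60 mm behind the grasp point.
Start: joints at [-66.75, 18.312, 89.639, -0, 72.044, -1.146], TCP at [237.508, -523.673, 213.976] pointing down, gripper open.
Joint ranges: [-177.97, 177.97], [-48.28, 115.42], [12.27, 149.76], [-77.06, 257.06], [2.81, 150.46], [-146.56, 146.56]. Speed limits (degrees/s): [147.25, 147.25, 180, 180, 180, 180].

## Interface

Orientations are given as [roll, pitch, yaw] about the fixed x, y, z axes, in that order (R = Rz(yaw) Ry(pitch) Rx(roll)).
In Python, from workcell import sensors, grab_frame, job_done, finder gives the robot as it stands.
- The arm moves only by the tool play_rows, never from a script. Its argument "motion" is a list of rows, each a list of 5 numbers: the shift along the world's x, y, z in m, then the turn about the world's z in rad, then the opening, from 0 (shut) to 1 (fully open). In form: [[tx, ty, tz, roll, fingers], ...]. A call has exactly 8 rows; each row is the pose to reach, as a shift and turn from the pose commanded when the call began; what a row does not reach only later rows make up. A row lasts 1/12 s, in which the tool goes at most 41.7 mm and 7.16 degrees, less where a joint would pass 70% of its speed; a pose out of reach is approached as far as the arm can. A call with a gripper value outside its range is refused whole. The fingers move at their own pace and stop on an object; "squeeze" is the grip in N (left out, the last holds). Time passes only in rows, so rows that repeat a pose let the fingers close, or fill a call up. It gives the time, the measured TCP pose, the force and the opening at its end, in the units of the state.
- sensors.state(): the state, without advancing time (a new reading comes with each control period).
- grab_frame(name): name is "scene" or "top"; returns a dict with "img" (400x640x3 uint8, blue, green, red), "fx", "fy", "cx", "cy" (pixels), "k1" (the pictures are not rectified: a ray, as slopes to the right and down, at radius r is drawn at 1 + k1 r^2 times it, then the intrinsics apply), "rvec" (rotation vector, rad) and "tvec" (3), from world to camera coordinates, as OpenCV has them. Camera axes: x right, y down, z forward; pixel columns grow to the right and rows downward; lengths in mm; the calibration is good to about 2 mm. A picture is of the moment at which its call begins. There is no depth.
- job_done(): hands the job in, once; it reports no verdict.
Trained networks look in a picture, given as the dict that the camera call returned (one of the last four; its "shot" number tells which), for a name from the list of things; names that differ only in an ending like _2 or _b are one class to them, and where a whole thing is asked for, a point or a joint stands for the part that bears it (a point fixed in the world has none). Each returns a list of dicts, best first, with "conf" (0 to 1); they miss things now and then, are a little off and sometimes report something else, mostly with a low value. They report only what shows in the picture. A call takes as long as a camera call. They do not tell look-alikes from the thing itself.
- finder.spot_in(picture, label): "point" ([column, row] in pixels, amid what is visible of it).
- finder.spot_point(picture, label): "point" ([column, row] in pixels: a listed point, or the origin of a listed thing).
The state is a dict: "time_s": time; "qpos": joint angles; "qvel": joint speeds; "effort": joint torques, N m; "ee_pos": TCP position; "ee_rot": TCP orientation; "force": force on the tool from outside, world axes, zero at the start; "torque": the same for the moment, N m; "gripper_width": finger opening in mm.
Only numpy, scipy, OpenCV 4.12 (cv2) and the standard library are available. Lean on these libraries where they do the work, as an engineer would, in place of code of your own. Each camera call takes 0.05 s, during which the arm holds its last target.

## Task

The washed cigar moulds are drying on the heated plate, grooves down. Switch the plate off by throwing its isolator handle fully over to off, turn every mould over so that it lies flat on the plate itself, not on another mould, with its grooves up, then throw the handle fully back to on. Never handle a mould while the handle is over on the on side, and do not disturb the jar, the gauge block or the tin.

Things in the scene. Friction and masses are not known exactly. Their poses are not given: they have to be found in the camera images.
- isolator (a joint): the isolator's hinged handle, in rad: 0 = fully off, leaning 0.6 rad from upright to the box's -x side; 1.2 = fully on (as at the start), leaning 0.6 rad to the box's +x side. The grip is heavy: once past upright (0.6) the handle drops over to the nearer end by itself; about 2 N at the grip moves it.
- handle_tip (a point): centre of the top of the handle, 88 mm from the hinge axis. The top 34 mm of the handle is a black grip 18 mm thick (along the swing) and 46 mm wide (along the hinge axis); below it is a steel strip 10 mm thick, 26 mm wide.
- handle_hinge (a point): middle of the hinge axis, 55 mm above the bench; fixed to the isolator box, same axes as the box.
- isolator_box: grey isolator box fixed to the bench, 130 x 84 x 50 mm (x, y, z), two 12 mm ridges along x on its top; origin at the centre of its underside. The handle's hinge runs along its y axis above its middle. It may stand at either end of the plate.
- plate: flat aluminium drying plate fixed to the bench, 340 x 460 mm (x, y), top 16 mm above the bench; origin at the centre of its underside.
- mould_1: one of up to four identical wooden half moulds (some may be absent), 100 x 60 x 24 mm (x, y, z), about 0.11 kg. Origin at the centre of the block. x runs along its length, y across its width; +z points out of its smooth back, -z out of its grooved face (three cigarillo grooves along x). It starts lying on the plate smooth back up, its length roughly along the plate's longer side.
- mould_2: one of up to four identical wooden half moulds (some may be absent), 100 x 60 x 24 mm (x, y, z), about 0.11 kg. Origin at the centre of the block. x runs along its length, y across its width; +z points out of its smooth back, -z out of its grooved face (three cigarillo grooves along x). It starts lying on the plate smooth back up, its length roughly along the plate's longer side.
- mould_3: one of up to four identical wooden half moulds (some may be absent), 100 x 60 x 24 mm (x, y, z), about 0.11 kg. Origin at the centre of the block. x runs along its length, y across its width; +z points out of its smooth back, -z out of its grooved face (three cigarillo grooves along x). It starts lying on the plate smooth back up, its length roughly along the plate's longer side.
- mould_4: one of up to four identical wooden half moulds (some may be absent), 100 x 60 x 24 mm (x, y, z), about 0.11 kg. Origin at the centre of the block. x runs along its length, y across its width; +z points out of its smooth back, -z out of its grooved face (three cigarillo grooves along x). It starts lying on the plate smooth back up, its length roughly along the plate's longer side.
- glue_jar: bystander: amber jar with a white cap, 64 mm diameter, 75 mm high, at the other end of the plate from the isolator; origin at the centre of its underside.
- gauge_block: bystander: dark wooden gauge block 60 x 100 x 30 mm beyond the plate; origin at the centre of its underside.
- tin: bystander: steel tin, 72 mm diameter, 55 mm high, beyond the plate; origin at the centre of its underside.
There are look-alikes about, which are no part of the job. What is shaped like the mould_4 but turquoise or yellow is not meant.

How it is judged:
By the outcome, as a careful person would: the job done as asked, in the order asked, and still so for the second after the job is handed in, with the robot touching nothing.
Of mould_1, mould_2, mould_3, mould_4 only 3 to 4 are there at a start; the rules pass over those that are not, and their reading is None.
At some moment in a run one of mould_1, mould_2, mould_3, mould_4 may be knocked a few centimetres aside while the robot is not near it.
Once in a run the grip may slacken for a moment while it holds something.
It also fails if it takes over 210 s, if anything falls off the work surface, if the arm or the gripper's body presses on something with over 40 N, if the wrist force passes 120 N, or if a joint passes its speed limit or range.

## Working session

There is one attempt and no reset: what is moved stays moved. The work goes in short steps, Python scripts to look and compute and a tool call to move; the robot and the scene stay as the last step left them, time stands still between calls to the robot, and variables do not carry over. Pictures are saved under pics/ and viewed, and the job is handed in when it is done.

Besides the shell and the picture viewer there is one more tool, called after "Call:" as a command line: name --pt "numbers of a row" for each row, then --argument value for the rest. play_rows: Moves the arm, as the interface text tells. Its arguments: {"type":"object","properties":{"motion":{"type":"array","items":{"type":"array","items":{"type":"number"}}},"squeeze":{"type":"number"}},"required":["motion"]}

```bash
ls; mkdir -p pics; python3 - <<'E'
from workcell import sensors, grab_frame, finder
import cv2
print(sensors.state())
for n in ("scene","top"):
    f=grab_frame(n); cv2.imwrite(f"pics/{n}0.png",f["img"]); print({k:v for k,v in f.items() if k!="img"})
    for l in ("handle_tip","handle_hinge","isolator_box","plate","mould_1","glue_jar","gauge_block","tin"):
        print(l,[( [round(x) for x in d["point"]],round(d["conf"],2)) for d in finder.spot_point(f,l)])
E
```

```text
pics
{'time_s': 0.0, 'qpos': array([-6.67500248e+01,  1.83529419e+01,  8.97076476e+01, -4.37643508e-04,
        7.20419261e+01, -1.14527209e+00]), 'qvel': array([-0.03346776, -0.03629595,  0.060412  , -0.02109808,  0.07990383,
        0.08320252]), 'effort': array([-1.21140372e-03, -4.12459731e+01, -2.31971204e+01,  7.24171568e-02,
        4.57387569e-02, -1.30706981e-04]), 'ee_pos': array([ 237.296908  , -523.19750597,  213.09881506]), 'ee_rot': array([-90.91272668,  89.89748354, 113.48265588]), 'force': array([-0.07468581, -0.84130008, -0.08204106]), 'torque': array([ 0.00568318, -0.03278812, -0.01590514]), 'gripper_width': 91.29312350610289}
{'fx': 371.83250799392135, 'fy': 371.83250799392135, 'cx': 320.2943266850772, 'cy': 201.15542540897388, 'k1': -0.07365074604869977, 'rvec': array([ 2.22239987,  0.7456501 , -0.34327889]), 'tvec': array([-462.51011778, -160.10719183, 1242.73490749]), 'shot': 1}
handle_tip [([163, 299], 0.61)]
handle_hinge [([167, 300], 0.9), ([163, 299], 0.4)]
isolator_box [([176, 313], 0.68)]
plate []
mould_1 [([355, 214], 0.89), ([257, 236], 0.75), ([435, 176], 0.67), ([295, 262], 0.63), ([335, 137], 0.63)]
glue_jar [([367, 153], 0.98)]
gauge_block [([425, 205], 0.7), ([167, 301], 0.32)]
tin [([330, 322], 0.94), ([173, 310], 0.74)]
{'fx': 486.713257120485, 'fy': 486.713257120485, 'cx': 319.52847877405657, 'cy': 200.53712680435694, 'k1': -0.13748645329322773, 'rvec': array([ 2.14813333, -2.18798622,  0.08148249]), 'tvec': array([  29.29246856,  565.53087127, 1303.75880245]), 'shot': 2}
handle_tip [([488, 210], 0.82)]
handle_hinge [([240, 131], 0.65), ([474, 231], 0.57)]
isolator_box [([465, 231], 0.58)]
plate [([328, 205], 0.77), ([472, 225], 0.66)]
mould_1 [([374, 185], 0.88), ([297, 179], 0.83), ([371, 230], 0.74), ([194, 278], 0.69), ([191, 149], 0.59)]
glue_jar [([194, 228], 0.81)]
gauge_block [([242, 126], 0.86)]
tin [([400, 129], 0.79)]
```

View pics/scene0.png

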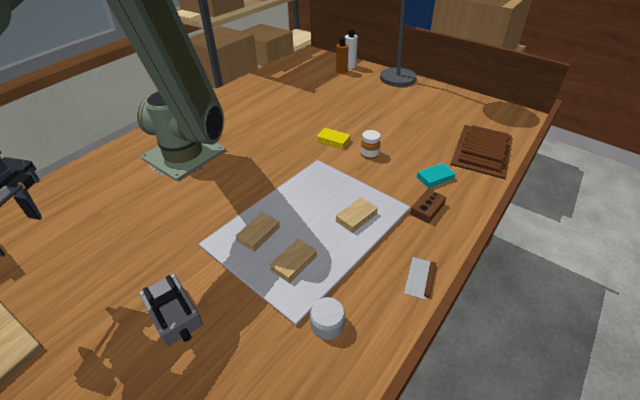

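View pics/top0.png

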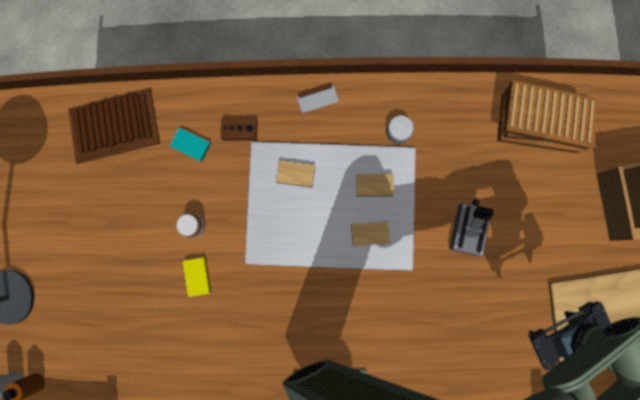

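The pictures show three wooden moulds on the plate, at top-view pixels (295,173), (375,185) and (370,233). The isolator is at about (470,230), with its black grip leaning towards the upper right. The turquoise (190,143) and yellow (196,277) blocks are decoys off the plate.

```bash
cat > h.py <<'E'
import numpy as np, cv2
from workcell import sensors, grab_frame, finder
def K(f): return np.array([[f["fx"],0,f["cx"]],[0,f["fy"],f["cy"]],[0,0,1.]]), np.array([f["k1"],0,0,0,0.])
def proj(f,P):
    k,d=K(f); return cv2.projectPoints(np.float64(P).reshape(-1,1,3),f["rvec"],f["tvec"],k,d)[0].reshape(-1,2)
def ray(f,p):
    k,d=K(f); u=cv2.undistortPoints(np.float64(p).reshape(1,1,2),k,d,None,None).ravel()
    R=cv2.Rodrigues(f["rvec"])[0]; c=-R.T@f["tvec"]; v=R.T@np.array([u[0],u[1],1]); return c,v/np.linalg.norm(v)
def onz(f,p,z):
    c,v=ray(f,p); return c+v*(z-c[2])/v[2]
def tri(obs):
    A=np.zeros((3,3));b=np.zeros(3);L=[]
    for f,p in obs:
        c,v=ray(f,p);M=np.eye(3)-np.outer(v,v);A+=M;b+=M@c;L.append((M,c))
    X=np.linalg.solve(A,b); return X,[np.linalg.norm(M@(X-c)) for M,c in L]
def rect(f,z,x0,x1,y0,y1,s=2):
    # image with up=+x, left=+y
    w=int((y1-y0)*s);h=int((x1-x0)*s)
    jj,ii=np.meshgrid(np.arange(w),np.arange(h))
    P=np.stack([x1-ii/s,y1-jj/s,np.full_like(ii,z,float)],-1).reshape(-1,3)
    m=proj(f,P).reshape(h,w,2).astype(np.float32)
    return cv2.remap(f["img"],m,None,cv2.INTER_LINEAR)
def moulds(f,z=40,show=None,reg=None):
    x0,x1,y0,y1=reg or (300,760,-330,330)
    im=rect(f,z,x0,x1,y0,y1,2)
    return im
E
python3 - <<'E'
from h import *
s=grab_frame("scene");t=grab_frame("top")
for l in ("handle_tip","handle_hinge","isolator_box","plate","glue_jar","gauge_block","tin"):
    a=finder.spot_point(s,l);b=finder.spot_point(t,l)
    for i in a[:2]:
        for j in b[:2]:
            X,e=tri([(s,i["point"]),(t,j["point"])]); print(l,X.round(),np.round(e,1),i["conf"],j["conf"])
for p in [(374,185),(297,174),(371,233),(483,212),(470,230)]: print(p,onz(t,p,40).round())
print([onz(t,p,16).round() for p in [(250,142),(415,147),(413,271),(246,264)]])
im=rect(t,40,300,760,-330,330,1.2); cv2.imwrite("pics/r0.png",im)
E
```

```text
handle_tip [ 526. -404.  124.] [0.7 0.7] 0.77 0.66
handle_tip [ 461. -381.   35.] [8.5 8.5] 0.77 0.32
handle_tip [ 703. -251.  422.] [204. 204.] 0.68 0.66
handle_tip [ 675. -215.  397.] [221.7 221.7] 0.68 0.32
handle_hinge [ 483. -394.   56.] [1.7 1.7] 0.74 0.6
isolator_box [ 475. -392.   -1.] [3.5 3.5] 0.72 0.63
isolator_box [ 624. -221.  318.] [171.2 171.2] 0.55 0.63
plate [549. -11.  -4.] [3.9 3.9] 0.77 0.65
glue_jar [505. 375.  -3.] [7.4 7.4] 0.83 0.65
glue_jar [ 490.  436. -336.] [51.4 51.4] 0.41 0.65
gauge_block [773. 238.  14.] [0.4 0.4] 0.95 0.69
gauge_block [653. -41. 225.] [193.8 193.8] 0.95 0.53
tin [ 755. -205.  -10.] [2.9 2.9] 0.62 0.56
(374, 185) [ 604. -130.   40.]
(297, 174) [638.  79.  40.]
(371, 233) [ 474. -118.   40.]
(483, 212) [ 525. -426.   40.]
(470, 230) [ 477. -388.   40.]
[array([735., 211.,  16.]), array([ 712., -250.,   16.]), array([ 369., -233.,   16.]), array([396., 224.,  16.])]
```

View pics/r0.png

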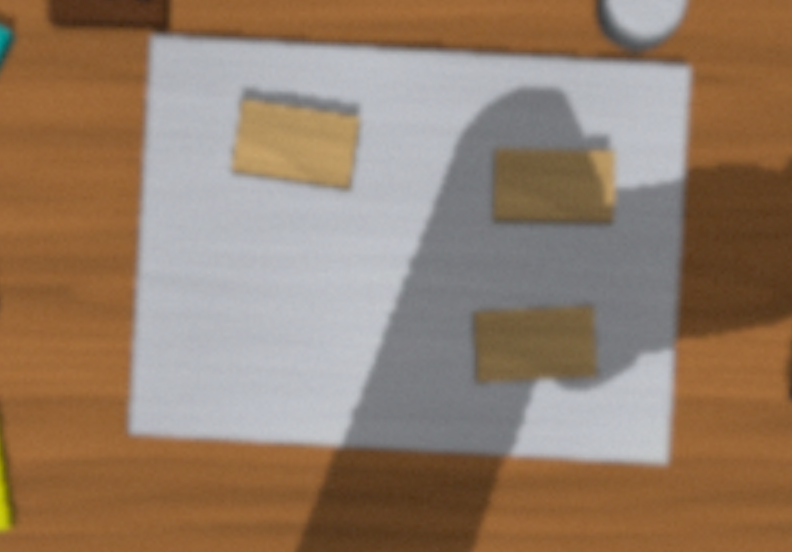

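```bash
cat >> h.py <<'E'
PL=np.array([[735,211],[712,-250],[369,-233],[396,224]],float)
def find_moulds(f,z=40,S=2,out=None,amin=1500):
    x0,x1,y0,y1=340,770,-290,270
    im=rect(f,z,x0,x1,y0,y1,S)
    hsv=cv2.cvtColor(cv2.GaussianBlur(im,(5,5),0),cv2.COLOR_BGR2HSV)
    m=(hsv[...,1]>75).astype(np.uint8)
    c=PL.mean(0); q=c+(PL-c)*0.97
    pm=np.zeros_like(m); cv2.fillPoly(pm,[np.stack([(y1-q[:,1])*S,(x1-q[:,0])*S],1).astype(np.int32)],1)
    m=cv2.morphologyEx(m*pm,cv2.MORPH_OPEN,np.ones((7,7)))
    r=[]
    for k in cv2.findContours(m,cv2.RETR_EXTERNAL,cv2.CHAIN_APPROX_NONE)[0]:
        a=cv2.contourArea(k)/S/S
        if a<amin: continue
        b=cv2.minAreaRect(k); pts=cv2.boxPoints(b)
        W=np.stack([x1-pts[:,1]/S,y1-pts[:,0]/S],1)
        e=[W[1]-W[0],W[2]-W[1]]; e.sort(key=np.linalg.norm)
        yaw=np.degrees(np.arctan2(e[1][1],e[1][0]))%180
        r.append((W.mean(0).round(1),round(yaw,1),np.round([np.linalg.norm(e[1]),np.linalg.norm(e[0])],1),round(a)))
        cv2.polylines(im,[pts.astype(np.int32)],1,(0,0,255),1)
    if out: cv2.imwrite(out,cv2.resize(im,None,fx=.7,fy=.7))
    return r
E
python3 - <<'E'
from h import *
s=grab_frame("scene");t=grab_frame("top")
for r in find_moulds(t,out="pics/m0.png"): print("top",r)
for r in find_moulds(s,out="pics/m0s.png"): print("scene",r)
a=cv2.resize(s["img"][255:355,120:220],(380,380),interpolation=2)
b=cv2.resize(t["img"][180:280,425:525],(380,380),interpolation=2)
cv2.imwrite("pics/box.png",np.hstack([a,b]))
E
```

```text
top (array([ 473.6, -115.5], dtype=float32), np.float32(93.0), array([97.7, 56.8], dtype=float32), 5391)
top (array([ 605.4, -132. ], dtype=float32), np.float32(89.6), array([99.1, 58.8], dtype=float32), 5600)
top (array([640.5,  83.9], dtype=float32), np.float32(81.5), array([97.7, 59.9], dtype=float32), 5683)
scene (array([ 481.2, -123.6], dtype=float32), np.float32(92.7), array([109. ,  72.1], dtype=float32), 7395)
scene (array([ 611.4, -139.4], dtype=float32), np.float32(89.1), array([107.3,  68.5], dtype=float32), 7057)
scene (array([645.9,  72.6], dtype=float32), np.float32(81.5), array([110.8,  69.5], dtype=float32), 7247)
scene (array([552.5, -10.8], dtype=float32), np.float32(86.6), array([450.8, 329.8], dtype=float32), 13527)
```

View pics/box.png

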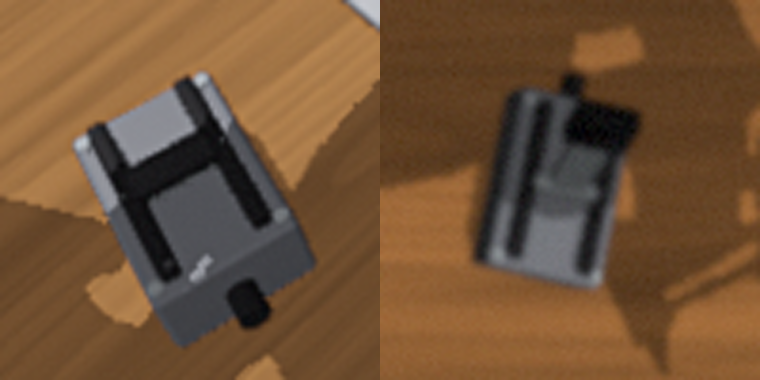

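View pics/m0.png

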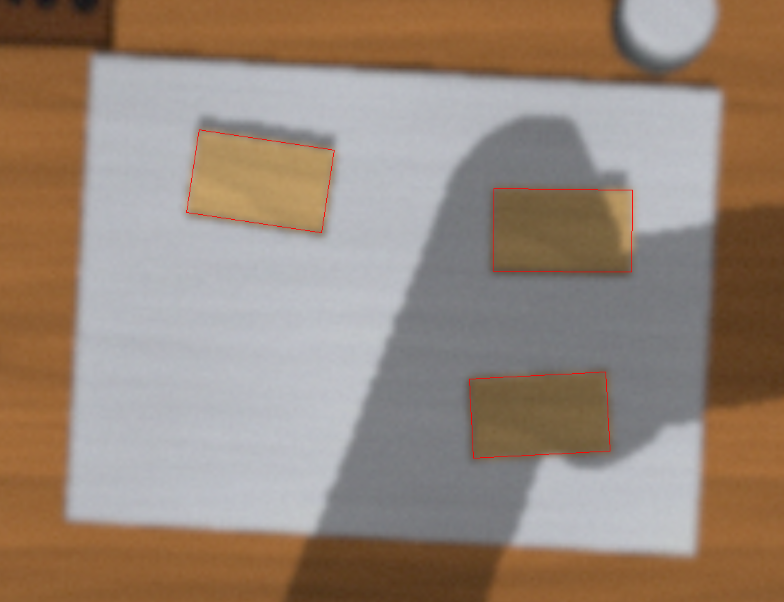

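```bash
cat >> h.py <<'E'
def st():
    from scipy.spatial.transform import Rotation as R
    s=sensors.state(); M=R.from_euler("xyz",s["ee_rot"],degrees=True).as_matrix()
    j=np.degrees(np.arctan2(M[1,1],M[0,1]))
    print("t",round(s["time_s"],2),"pos",s["ee_pos"].round(1),"jaw",round(j,1),"tilt",M[:,0].round(3),"F",s["force"].round(1),"w",round(s["gripper_width"],1),"q",s["qpos"].round(0))
E
python3 -c "
from h import *
st()"
```

```text
t 1.8 pos [ 237.5 -523.7  214. ] jaw -65.6 tilt [ 0. -0. -1.] F [-0.5  0.2  0.2] w 91.2 q [-67.  18.  90.  -0.  72.  -1.]
```

Call:
play_rows --pt "0.04 0.01 0.02 0 0" --pt "0.08 0.02 0.03 0 0" --pt "0.12 0.03 0.03 0 0" --pt "0.16 0.04 0.03 0 0" --pt "0.2 0.05 0.03 0 0" --pt "0.24 0.06 0.03 0 0" --pt "0.28 0.07 0.03 0 0" --pt "0.32 0.085 0.03 0 0"

```text
time_s: 2.47
ee_pos: [556.1, -439.5, 243.7]
ee_rot: [73.1, 90.0, -82.5]
force: [0.4, -0.9, -0.4]
gripper_width: 41.0
```

Call:
play_rows --pt "0.03 0.01 0 0 0" --pt "0.06 0.016 0 0 0" --pt "0.06 0.016 -0.03 0 0" --pt "0.06 0.016 -0.07 0 0" --pt "0.06 0.016 -0.11 0 0" --pt "0.06 0.016 -0.14 0 0" --pt "0.06 0.016 -0.142 0 0" --pt "0.06 0.016 -0.142 0 0"

```text
time_s: 3.13
ee_pos: [613.4, -423.2, 99.9]
ee_rot: [-59.9, 89.7, 144.5]
force: [-0.4, 0.3, 1.4]
gripper_width: 0.6
```

```bash
python3 -c "
from h import *
st()"
```

```text
t 3.13 pos [ 613.4 -423.2   99.9] jaw -65.6 tilt [-0.004  0.003 -1.   ] F [-0.4  0.3  1.4] w 0.6 q [-35.  38.  73.  -0.  70.  30.]
```

Call:
play_rows --pt "-0.02 0.004 0 0 0" --pt "-0.04 0.008 0 0 0" --pt "-0.055 0.012 0 0 0" --pt "-0.065 0.014 0 0 0" --pt "-0.075 0.016 0 0 0" --pt "-0.085 0.018 0 0 0" --pt "-0.095 0.02 0 0 0" --pt "-0.105 0.022 0 0 0"

```text
time_s: 3.8
ee_pos: [509.1, -402.4, 103.8]
ee_rot: [111.9, 89.8, -43.7]
force: [0.7, -0.4, -1.0]
gripper_width: 0.4
```

Call:
play_rows --pt "-0.008 0.002 0 0 0" --pt "-0.016 0.004 0 0 0" --pt "-0.024 0.005 0 0 0" --pt "-0.03 0.006 0 0 0" --pt "-0.036 0.008 0 0 0" --pt "-0.036 0.008 0 0 0" --pt "-0.036 0.008 0.04 0 0" --pt "-0.036 0.008 0.08 0 0"

```text
time_s: 4.47
ee_pos: [471.6, -392.6, 180.2]
ee_rot: [-64.3, 89.6, 140.1]
force: [-0.0, -0.5, -0.3]
gripper_width: 0.4
```

```bash
python3 - <<'E'
from h import *
st()
s=grab_frame("scene");t=grab_frame("top")
a=cv2.resize(s["img"][225:375,90:240],(390,390),interpolation=2)
b=cv2.resize(t["img"][160:310,400:550],(390,390),interpolation=2)
cv2.imwrite("pics/box1.png",np.hstack([a,b]))
E
```

```text
t 4.47 pos [ 471.6 -392.6  180.2] jaw -65.6 tilt [-0.006  0.005 -1.   ] F [-0.  -0.5 -0.3] w 0.4 q [-41.  23.  87.  -0.  70.  25.]
```

View pics/box1.png

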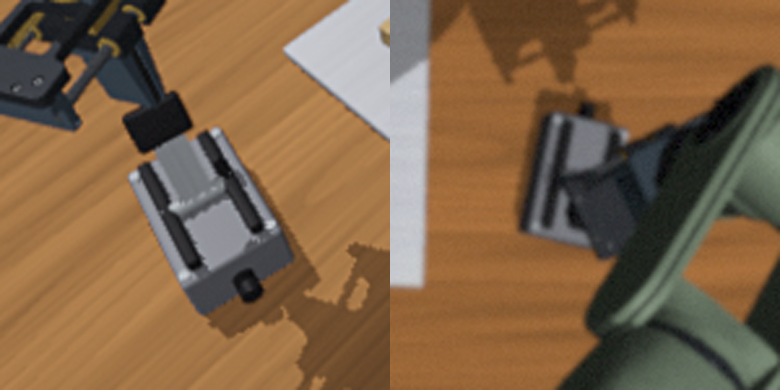

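Handle is over on the -x (off) side. Next is mould A at (474,-115), gripped at its -y end.

Call:
play_rows --pt "0 0.02 0 0.12 0" --pt "0.001 0.05 0 0.24 0" --pt "0.002 0.09 0 0.36 0.5" --pt "0.003 0.12 0 0.48 1" --pt "0.004 0.15 0 0.6 1" --pt "0.004 0.18 0 0.72 1" --pt "0.004 0.21 0 0.84 1" --pt "0.004 0.235 0 0.96 1"

```text
time_s: 5.23
ee_pos: [476.7, -156.9, 181.7]
ee_rot: [-116.5, 89.9, 143.3]
force: [0.1, 0.4, 0.2]
gripper_width: 37.1
```

Call:
play_rows --pt "0 0 0 0.12 1" --pt "0 0 0 0.237 1" --pt "0 0 0 0.237 1" --pt "0 0 -0.03 0.237 1" --pt "0 0 -0.06 0.237 1" --pt "0 0 -0.06 0.237 1" --pt "0 0 -0.06 0.237 1" --pt "0 0 -0.06 0.237 1"

```text
time_s: 5.9
ee_pos: [478.0, -159.4, 123.0]
ee_rot: [67.8, 89.9, -19.3]
force: [0.5, 0.2, 0.5]
gripper_width: 90.0
```

```bash
python3 - <<'E'
from h import *
st()
s=grab_frame("scene");t=grab_frame("top")
print(find_moulds(t,out="pics/m1.png"))
a=cv2.resize(s["img"][130:380,120:440],(780,600),interpolation=2)
cv2.imwrite("pics/s1.png",a)
for l in("handle_tip",):
  for i in finder.spot_point(s,l): print(i)
  for i in finder.spot_point(t,l): print(i)
E
```

```text
t 5.9 pos [ 478.  -159.4  123. ] jaw 2.9 tilt [ 0.002 -0.001 -1.   ] F [0.5 0.2 0.5] w 90.0 q [-20.  16. 107.   0.  57. -23.]
[(array([ 473.7, -106.5], dtype=float32), np.float32(92.0), array([79.9, 58.2], dtype=float32), 4143), (array([ 605.2, -131.4], dtype=float32), np.float32(88.9), array([97.7, 58.2], dtype=float32), 5121), (array([640.4,  83.7], dtype=float32), np.float32(81.4), array([98. , 59.9], dtype=float32), 5606)]
{'point': [145.0, 262.8], 'conf': 0.73}
{'point': [477.5, 244.1], 'conf': 0.72}
{'point': [332.8, 205.6], 'conf': 0.52}
```

View pics/s1.png

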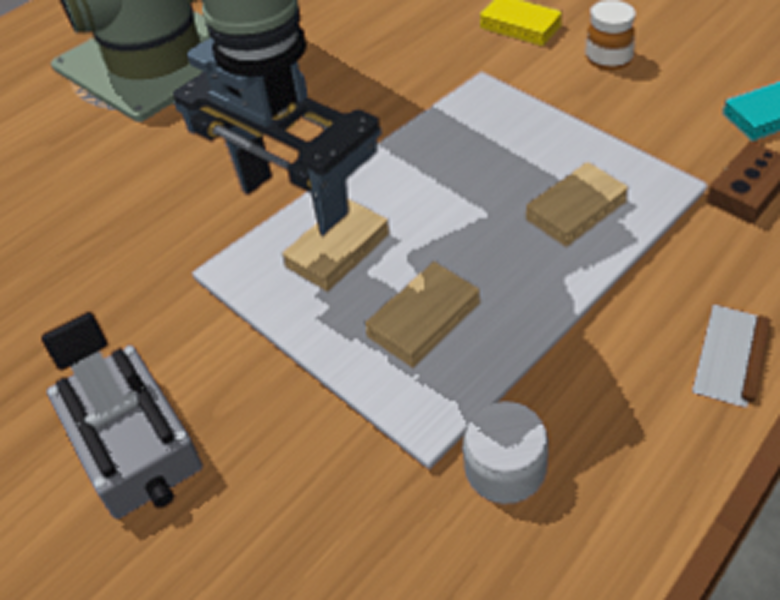

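Call:
play_rows --pt "-0.002 0.002 -0.04 0 1" --pt "-0.002 0.002 -0.07 0 1" --pt "-0.002 0.002 -0.09 0 1" --pt "-0.002 0.002 -0.098 0 1" --pt "-0.002 0.002 -0.098 0 1" --pt "-0.002 0.002 -0.098 0 0" --pt "-0.002 0.002 -0.098 0 0" --pt "-0.002 0.002 -0.098 0 0" --squeeze 3

```text
time_s: 6.77
ee_pos: [476.4, -157.4, 25.5]
ee_rot: [67.9, 89.8, -19.1]
force: [-0.6, -0.5, -0.6]
gripper_width: 74.2
```

Call:
play_rows --pt "0 0 0 0 0" --pt "0 0 0 0 0" --pt "0 0 0 0 0" --pt "0 0 0.003 0 0" --pt "0 0 0.008 0 0" --pt "0 0 0.015 0 0" --pt "0 0 0.022 0 0" --pt "0 0 0.03 0 0"

```text
time_s: 7.43
ee_pos: [475.1, -156.9, 54.7]
ee_rot: [-167.4, 90.0, 105.6]
force: [0.8, -0.3, -0.8]
gripper_width: 59.9
```

```bash
python3 - <<'E'
from h import *
st()
s=grab_frame("scene")
cv2.imwrite("pics/s2.png",cv2.resize(s["img"][180:300,200:360],(640,480),interpolation=2))
E
```

```text
t 7.43 pos [ 475.1 -156.9   54.7] jaw 3.0 tilt [-0.  0. -1.] F [ 0.8 -0.3 -0.8] w 59.9 q [-20.  21. 112.   0.  47. -23.]
```

View pics/s2.png

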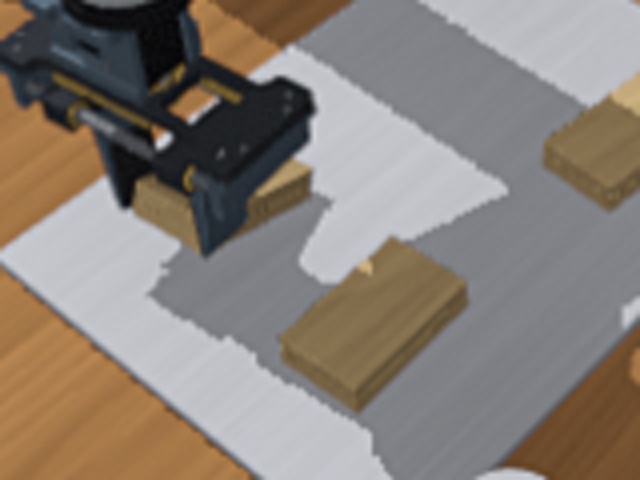

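Call:
play_rows --pt "0 0 0.01 0 0" --pt "0 0 0.02 0 0" --pt "0 0 0.03 0 0" --pt "0 0 0.04 0 0" --pt "0 0 0.05 0 0" --pt "0 0 0.06 0 0" --pt "0 0 0.07 0 0" --pt "0 0 0.08 0 0"

```text
time_s: 8.15
ee_pos: [475.2, -156.9, 135.1]
ee_rot: [79.0, 90.0, -8.0]
force: [1.2, 0.7, -1.0]
gripper_width: 59.8
```

```bash
python3 - <<'E'
from h import *
st()
s=grab_frame("scene")
cv2.imwrite("pics/s3.png",cv2.resize(s["img"][170:290,190:350],(640,480),interpolation=2))
E
```

```text
t 8.15 pos [ 475.2 -156.9  135.1] jaw 3.0 tilt [ 0. -0. -1.] F [ 1.2  0.7 -1. ] w 59.8 q [-20.  15. 106.   0.  58. -23.]
```

View pics/s3.png

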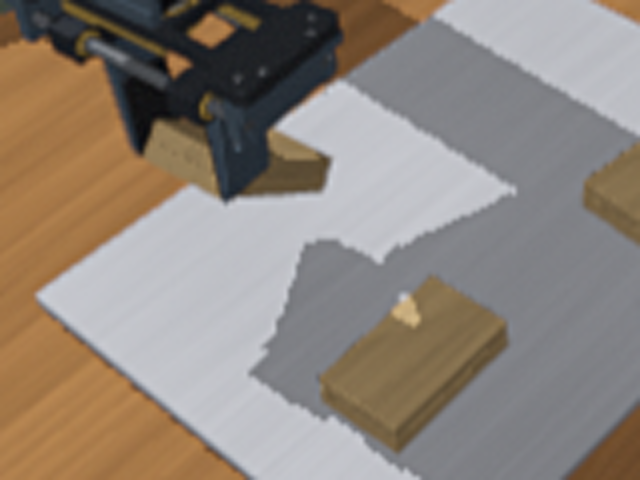

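Call:
play_rows --pt "0 0 0.04 0 0" --pt "0 0 0 0 0" --pt "0 0 0.04 0 0" --pt "0 0 0 0 0" --pt "0 0 0.04 0 0" --pt "0 0 0 0 0" --pt "0 0 0 0 0" --pt "0 0 0 0 0"

```text
time_s: 8.87
ee_pos: [474.2, -156.6, 133.3]
ee_rot: [-113.5, 89.8, 159.4]
force: [0.3, -0.5, 0.9]
gripper_width: 24.2
```

```bash
python3 - <<'E'
from h import *
st()
s=grab_frame("scene")
cv2.imwrite("pics/s4.png",cv2.resize(s["img"][170:290,190:350],(640,480),interpolation=2))
E
```

```text
t 8.87 pos [ 474.2 -156.6  133.3] jaw 3.0 tilt [-0.003  0.001 -1.   ] F [ 0.3 -0.5  0.9] w 24.2 q [-20.  16. 106.   0.  58. -23.]
```

View pics/s4.png

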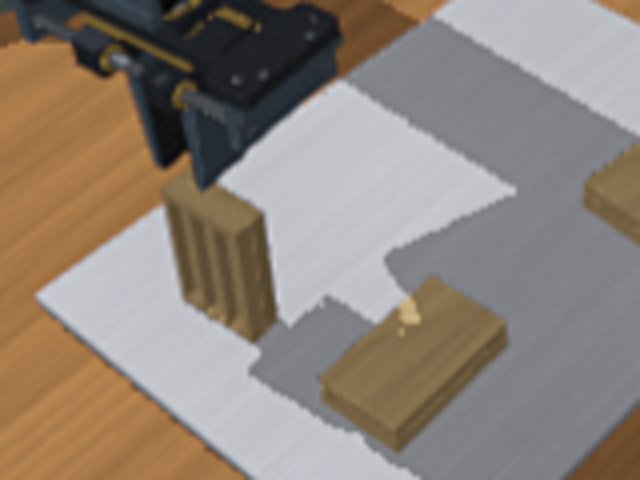

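```bash
python3 - <<'E'
from h import *
for i in range(8): s=grab_frame("scene")
st()
a=cv2.resize(s["img"][170:290,190:350],(400,300),interpolation=2)
t=grab_frame("top")
b=cv2.resize(t["img"][140:290,290:490],(400,300),interpolation=2)
cv2.imwrite("pics/s5.png",np.hstack([a,b]))
E
```

```text
t 9.32 pos [ 475.4 -157.   134.6] jaw 3.0 tilt [ 0.001 -0.    -1.   ] F [ 0.9  0.1 -1.1] w 0.6 q [-20.  16. 106.   0.  58. -23.]
```

View pics/s5.png

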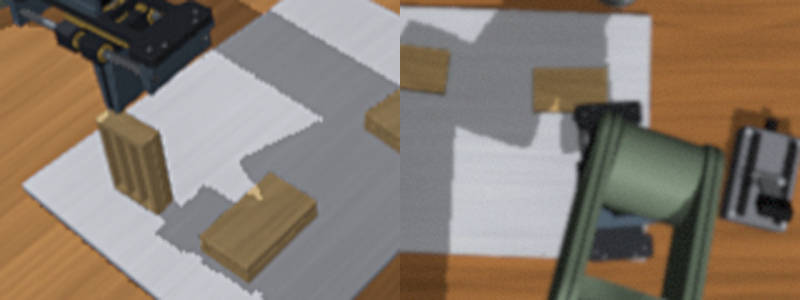

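```bash
python3 - <<'E'
from h import *
s=grab_frame("scene")
def c(x,y): return (190+x/2.5,170+y/2.5)
for p in [(158,213),(172,206),(122,190)]: print(onz(s,c(*p),16).round())
for p in [(157,146),(161,130),(101,122),(110,109)]: print(onz(s,c(*p),116).round())
cv2.imwrite("pics/s6.png",cv2.resize(s["img"][200:270,210:290],(800,600),interpolation=2))
E
```

```text
[ 512. -175.   16.]
[ 516. -160.   16.]
[ 462. -176.   16.]
[ 525. -170.  116.]
[ 514. -154.  116.]
[ 462. -180.  116.]
[ 456. -163.  116.]
```

View pics/s6.png

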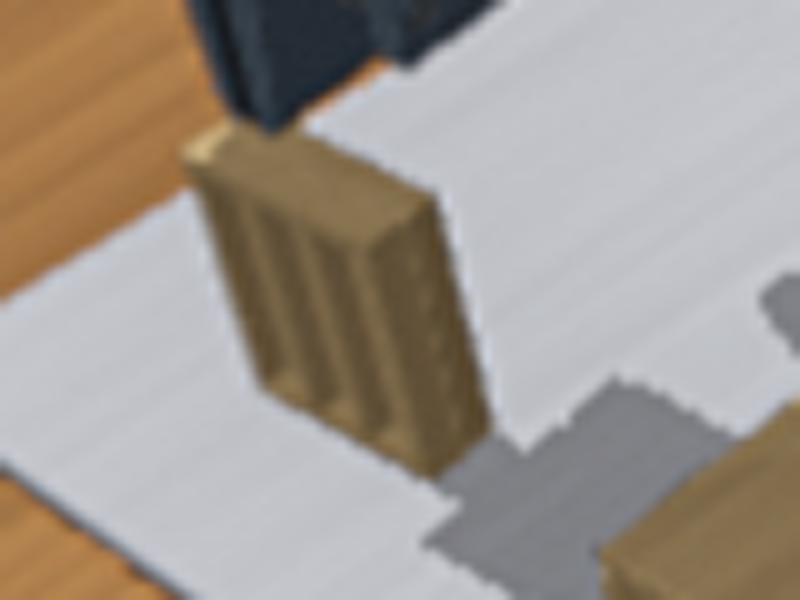

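Call:
play_rows --pt "0 -0.02 0.01 0 0" --pt "0.005 -0.045 0.01 0 0" --pt "0.012 -0.065 0.0 0 0" --pt "0.012 -0.065 -0.03 0 0" --pt "0.012 -0.065 -0.04 0 0" --pt "0.012 -0.065 -0.04 0 0" --pt "0.012 -0.055 -0.04 0 0" --pt "0.012 -0.045 -0.04 0 0"

```text
time_s: 10.08
ee_pos: [487.6, -201.1, 94.8]
ee_rot: [81.6, 89.9, -5.5]
force: [0.1, 0.2, 0.2]
gripper_width: 0.4
```

Call:
play_rows --pt "0 0.004 0 0 0" --pt "0 0.008 0 0 0" --pt "0 0.012 0 0 0" --pt "0 0.018 0 0 0" --pt "0 0.024 0 0 0" --pt "0 0.03 0 0 0" --pt "0 0.036 0 0 0" --pt "0 0.042 0 0 0"

```text
time_s: 10.75
ee_pos: [487.1, -159.3, 93.9]
ee_rot: [-160.6, 90.0, 112.4]
force: [-0.5, -0.5, -1.2]
gripper_width: 0.3
```

```bash
python3 - <<'E'
from h import *
s=grab_frame("scene")
st()
a=cv2.resize(s["img"][170:290,190:350],(640,480),interpolation=2)
cv2.imwrite("pics/s7.png",a)
E
```

```text
t 10.8 pos [ 486.9 -158.4   93.9] jaw 3.0 tilt [-0.     0.001 -1.   ] F [-0.1  1.2  0.2] w 0.8 q [-19.  19. 108.   0.  53. -22.]
```

View pics/s7.png

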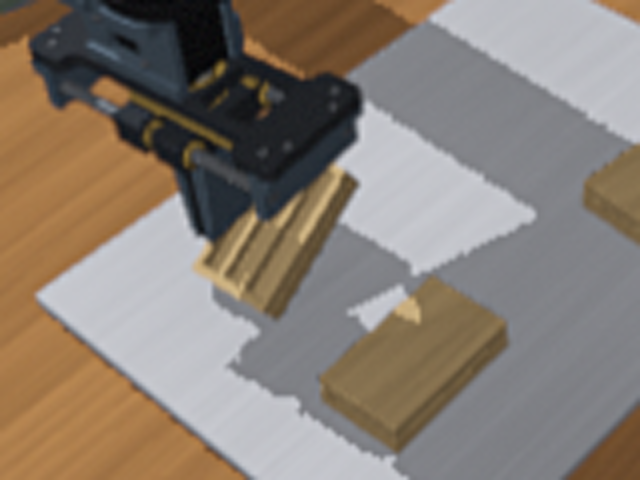

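Mould A has toppled and is falling grooves up. Next is mould B at (605,-132), starting above its -y end.

Call:
play_rows --pt "0 -0.01 0.03 0 0" --pt "0.03 -0.015 0.05 -0.06 0.5" --pt "0.06 -0.017 0.05 -0.06 1" --pt "0.09 -0.017 0.05 -0.06 1" --pt "0.118 -0.017 0.05 -0.06 1" --pt "0.118 -0.017 0.05 -0.06 1" --pt "0.118 -0.017 0.05 -0.06 1" --pt "0.118 -0.017 0.02 -0.06 1"

```text
time_s: 11.47
ee_pos: [608.4, -177.9, 118.8]
ee_rot: [72.3, 89.4, -18.1]
force: [0.5, -0.5, -0.6]
gripper_width: 44.3
```

```bash
python3 - <<'E'
from h import *
s=grab_frame("scene");t=grab_frame("top")
st()
for r in find_moulds(t): print(r)
a=cv2.resize(s["img"][150:300,190:390],(640,480),interpolation=2)
cv2.imwrite("pics/s8.png",a)
E
```

```text
t 11.57 pos [ 601.2 -175.9  110.2] jaw -0.5 tilt [-0.009  0.003 -1.   ] F [-0.5  0.7 -0.7] w 52.5 q [-17.  28.  91.  -0.  62. -17.]
(array([481.7, -91.3], dtype=float32), np.float32(91.4), array([76.5, 58.1], dtype=float32), 3979)
(array([ 605.9, -119.5], dtype=float32), np.float32(88.4), array([73.6, 59.8], dtype=float32), 3968)
(array([640.3,  83.7], dtype=float32), np.float32(81.3), array([98. , 59.8], dtype=float32), 5627)
```

View pics/s8.png

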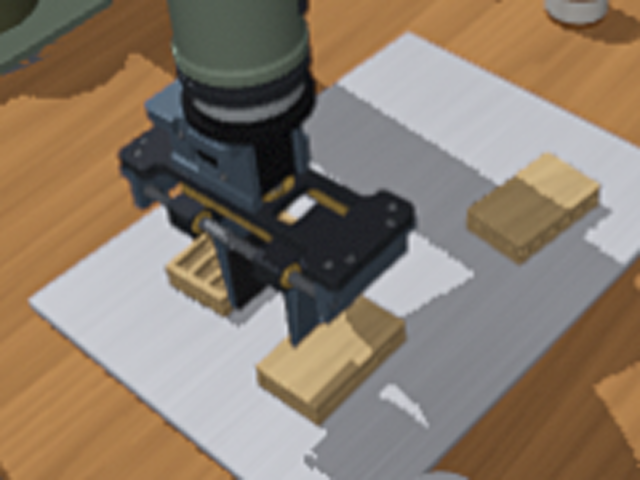

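Call:
play_rows --pt "0 0 0 0 1" --pt "0 0 0 0 1" --pt "0 0 0 0 1" --pt "0 0 0 0 1" --pt "0 0 0 0 1" --pt "0 0 -0.03 0 1" --pt "0 0 -0.06 0 1" --pt "0 0 -0.08 0 1"

```text
time_s: 12.23
ee_pos: [604.4, -176.7, 32.5]
ee_rot: [-107.2, 89.9, 162.3]
force: [-0.4, 1.0, -0.3]
gripper_width: 91.0
```

```bash
python3 - <<'E'
from h import *
st()
E
```

```text
t 12.23 pos [ 604.4 -176.7   32.5] jaw -0.5 tilt [-0.001  0.    -1.   ] F [-0.4  1.  -0.3] w 91.0 q [-17.  32.  95.   0.  53. -17.]
```

Call:
play_rows --pt "0 -0.003 -0.006 0 1" --pt "0 -0.003 -0.006 0 1" --pt "0 -0.003 -0.006 0 0" --pt "0 -0.003 -0.006 0 0" --pt "0 -0.003 -0.006 0 0" --pt "0 -0.003 -0.006 0 0" --pt "0 -0.003 -0.006 0 0" --pt "0 -0.003 -0.006 0 0" --squeeze 3

```text
time_s: 12.9
ee_pos: [605.6, -180.0, 28.9]
ee_rot: [71.9, 89.9, -18.6]
force: [-1.5, 0.3, 2.9]
gripper_width: 60.2
```

Call:
play_rows --pt "0 0 0.01 0 0" --pt "0 0 0.02 0 0" --pt "0 0 0.03 0 0" --pt "0 0 0.04 0 0" --pt "0 0 0.05 0 0" --pt "0 0 0.06 0 0" --pt "0 0 0.07 0 0" --pt "0 0 0.08 0 0"

```text
time_s: 13.57
ee_pos: [605.1, -179.9, 109.1]
ee_rot: [59.5, 90.0, -30.9]
force: [0.5, -0.2, -1.4]
gripper_width: 59.9
```

```bash
python3 - <<'E'
from h import *
s=grab_frame("scene")
st()
a=cv2.resize(s["img"][170:290,220:380],(640,480),interpolation=2)
cv2.imwrite("pics/s9.png",a)
E
```

```text
t 13.62 pos [ 606.5 -180.4  111.3] jaw -0.5 tilt [ 0.004 -0.001 -1.   ] F [ 0.2 -0.  -0.7] w 60.2 q [-18.  28.  90.  -0.  62. -17.]
```

View pics/s9.png

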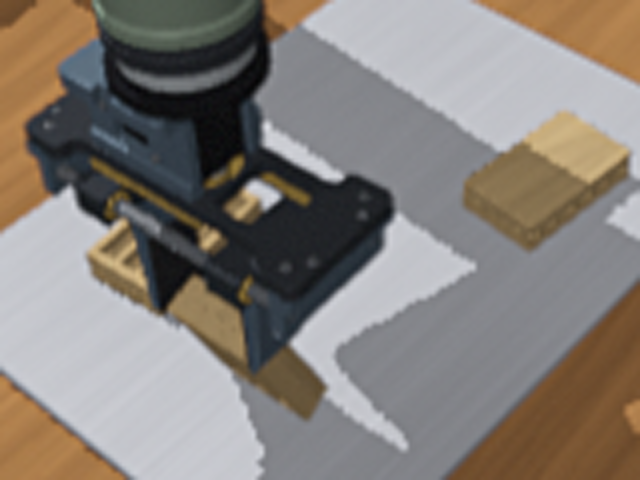

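Call:
play_rows --pt "0 0 0.012 0 0" --pt "0 0 0 0 0" --pt "0 0 0.012 0 0" --pt "0 0 0 0 0" --pt "0 0 0 0 0" --pt "0 0 0 0 0" --pt "0 0 0 0 0" --pt "0 0 0 0 0"

```text
time_s: 14.28
ee_pos: [604.9, -179.8, 107.9]
ee_rot: [-108.9, 90.0, 160.6]
force: [-0.5, 0.4, -1.5]
gripper_width: 60.0
```

```bash
python3 - <<'E'
from h import *
s=grab_frame("scene")
st()
a=cv2.resize(s["img"][170:290,220:380],(640,480),interpolation=2)
cv2.imwrite("pics/s10.png",a)
E
```

```text
t 14.33 pos [ 604.9 -179.8  107.9] jaw -0.5 tilt [-0.001  0.    -1.   ] F [ 0.2 -0.3 -1.1] w 60.0 q [-18.  28.  91.  -0.  62. -17.]
```

View pics/s10.png

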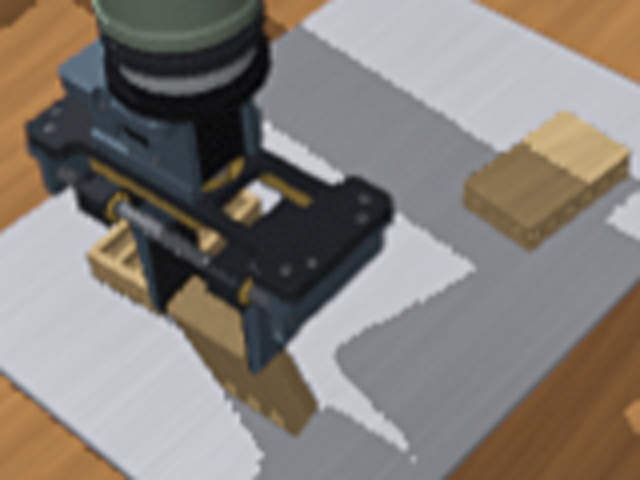

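Call:
play_rows --pt "0 0 0.013 0 0" --pt "0 0 0 0 0" --pt "0 0 0.013 0 0" --pt "0 0 0 0 0" --pt "0 0 0.013 0 0" --pt "0 0 0 0 0" --pt "0 0 0 0 0" --pt "0 0 0 0 0"

```text
time_s: 15.0
ee_pos: [604.9, -179.7, 107.7]
ee_rot: [-115.3, 89.9, 154.3]
force: [1.7, -0.1, 0.6]
gripper_width: 69.7
```

```bash
python3 - <<'E'
from h import *
s=grab_frame("scene")
st()
a=cv2.resize(s["img"][170:290,220:380],(640,480),interpolation=2)
cv2.imwrite("pics/s11.png",a)
E
```

```text
t 15.05 pos [ 605.3 -179.8  108.1] jaw -0.5 tilt [ 0.  0. -1.] F [ 0.3 -0.7  0.5] w 63.9 q [-18.  28.  90.   0.  62. -17.]
```

View pics/s11.png

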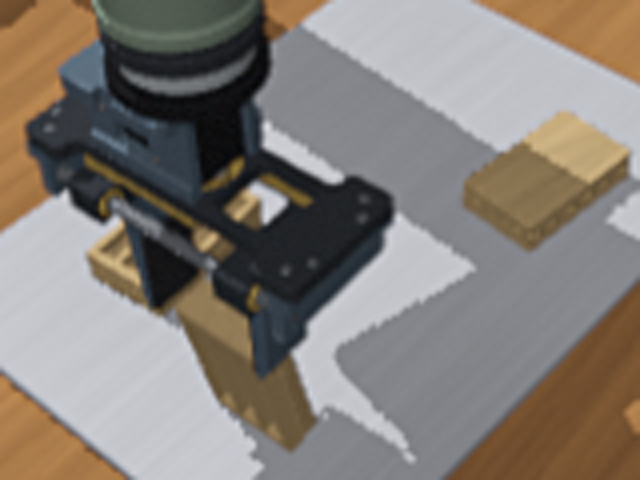

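Call:
play_rows --pt "0 0 0 0 0" --pt "0 0 0 0 0" --pt "0 0 0 0 0" --pt "0 0 0 0 0" --pt "0 0 0 0 0" --pt "0 0 0 0 0" --pt "0 0 0 0 0" --pt "0 0 0 0 0"

```text
time_s: 15.72
ee_pos: [605.2, -180.0, 108.2]
ee_rot: [63.2, 90.0, -27.2]
force: [0.7, 0.4, 1.8]
gripper_width: 60.7
```

```bash
python3 - <<'E'
from h import *
s=grab_frame("scene")
st()
a=cv2.resize(s["img"][170:290,220:380],(640,480),interpolation=2)
cv2.imwrite("pics/s12.png",a)
E
```

```text
t 15.77 pos [ 605.3 -179.9  108.1] jaw -0.5 tilt [ 0. -0. -1.] F [-0.  -0.2  1.8] w 60.3 q [-18.  28.  91.  -0.  62. -17.]
```

View pics/s12.png

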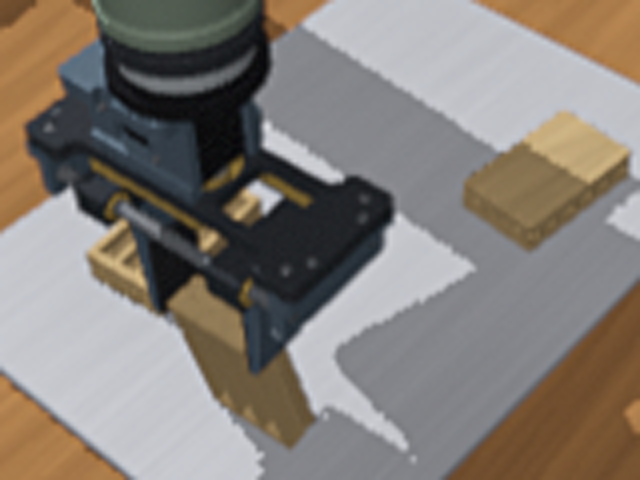

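Call:
play_rows --pt "0 0.004 0 0 0" --pt "0 0.008 0.001 0 0" --pt "0 0.012 0.001 0 0" --pt "0 0.016 0.002 0 0" --pt "0 0.02 0.002 0 0" --pt "0 0.024 0.003 0 0" --pt "0 0.028 0.003 0 0" --pt "0 0.032 0.003 0 0"

```text
time_s: 16.43
ee_pos: [605.2, -147.4, 111.0]
ee_rot: [87.9, 90.0, -2.6]
force: [0.5, -0.4, -1.8]
gripper_width: 60.7
```

```bash
python3 - <<'E'
from h import *
s=grab_frame("scene")
st()
a=cv2.resize(s["img"][170:290,220:380],(640,480),interpolation=2)
cv2.imwrite("pics/s13.png",a)
E
```

```text
t 16.48 pos [ 605.1 -146.6  111. ] jaw -0.4 tilt [-0.     0.001 -1.   ] F [ 0.2  0.5 -1.1] w 60.3 q [-15.  27.  92.   0.  62. -14.]
```

View pics/s13.png

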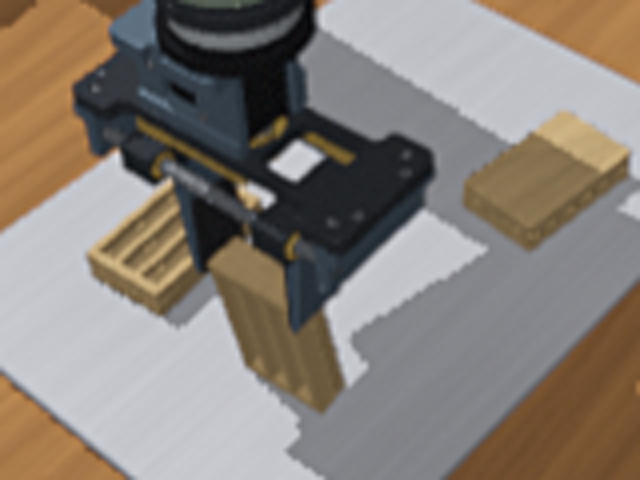

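Call:
play_rows --pt "0 0 -0.002 0 0" --pt "0 0 -0.004 0 0" --pt "0 0 -0.006 0 0" --pt "0 0 -0.007 0 0" --pt "0 0 -0.008 0 0" --pt "0 0 -0.008 0 0" --pt "0 0 -0.008 0 0" --pt "0 0 -0.008 0 0"

```text
time_s: 17.15
ee_pos: [605.6, -148.0, 103.4]
ee_rot: [80.2, 89.9, -10.3]
force: [1.8, -0.7, 3.8]
gripper_width: 60.2
```

```bash
python3 - <<'E'
from h import *
s=grab_frame("scene")
st()
a=cv2.resize(s["img"][190:270,250:330],(600,600),interpolation=2)
cv2.imwrite("pics/s14.png",a)
E
```

```text
t 17.2 pos [ 605.6 -148.   103.3] jaw -0.5 tilt [ 0.001 -0.    -1.   ] F [ 3.8 -0.1  5.3] w 60.5 q [-15.  27.  92.   0.  60. -14.]
```

View pics/s14.png

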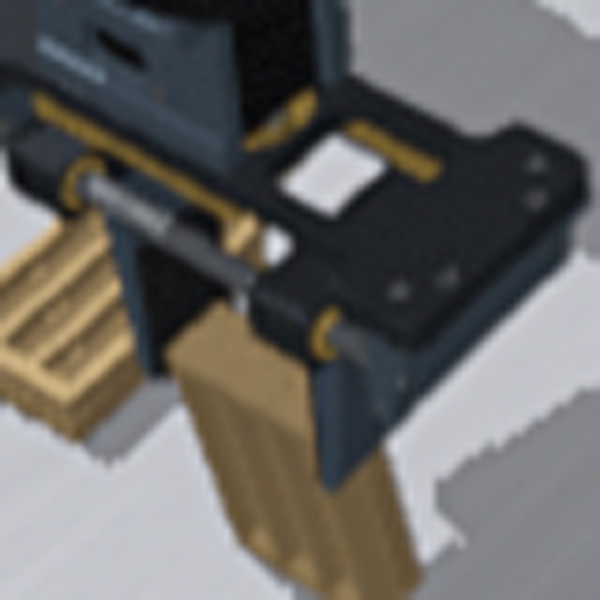

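Call:
play_rows --pt "0 0.008 0.0 0 0" --pt "0 0.016 0.0 0 0" --pt "0 0.024 0 0 0" --pt "0 0.032 -0.001 0 0" --pt "0 0.04 -0.003 0 0" --pt "0 0.048 -0.006 0 0" --pt "0 0.055 -0.01 0 0" --pt "0 0.062 -0.014 0 0"

```text
time_s: 17.87
ee_pos: [604.6, -84.6, 88.6]
ee_rot: [-120.4, 89.9, 149.2]
force: [0.6, 0.6, 2.9]
gripper_width: 60.0
```

```bash
python3 - <<'E'
from h import *
s=grab_frame("scene")
st()
a=cv2.resize(s["img"][170:290,220:380],(640,480),interpolation=2)
cv2.imwrite("pics/s15.png",a)
E
```

```text
t 17.92 pos [604.3 -83.3  87.7] jaw -0.4 tilt [-0.002  0.002 -1.   ] F [0.1 3.5 4.2] w 60.1 q [-9. 27. 95.  0. 58. -9.]
```

View pics/s15.png

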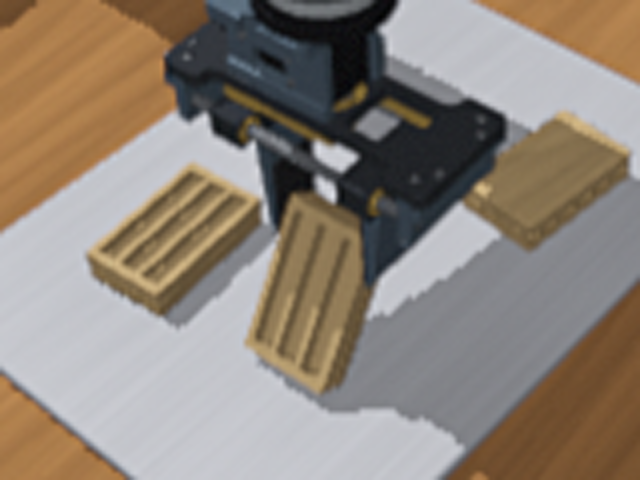

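Call:
play_rows --pt "0 0.007 -0.005 0 0" --pt "0 0.013 -0.01 0 0" --pt "0 0.019 -0.016 0 0" --pt "0 0.024 -0.022 0 0" --pt "0 0.032 -0.035 0 0" --pt "0 0.038 -0.05 0 0" --pt "0 0.041 -0.058 0 0" --pt "0 0.042 -0.063 0 0"

```text
time_s: 18.58
ee_pos: [604.4, -43.5, 24.0]
ee_rot: [-85.9, 89.9, -176.3]
force: [-0.6, 0.0, -0.2]
gripper_width: 60.2
```

```bash
python3 - <<'E'
from h import *
s=grab_frame("scene")
st()
a=cv2.resize(s["img"][170:290,220:380],(640,480),interpolation=2)
cv2.imwrite("pics/s16.png",a)
E
```

```text
t 18.63 pos [604.1 -43.6  23.7] jaw -0.4 tilt [-0.003 -0.    -1.   ] F [ 0.1  0.2 -1.5] w 60.0 q [-5. 31. 99. -0. 50. -5.]
```

View pics/s16.png

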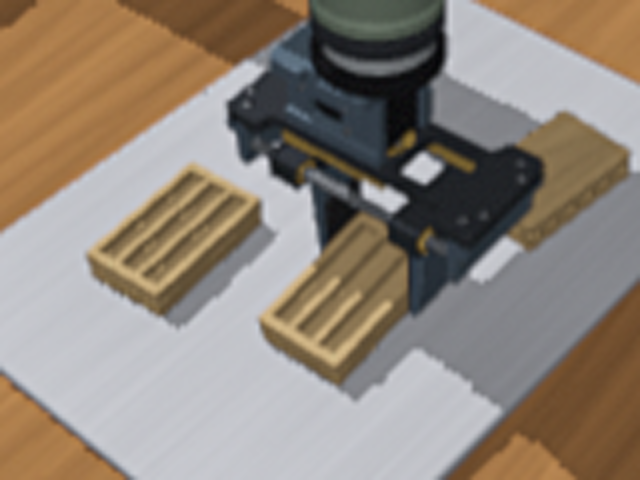

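Call:
play_rows --pt "0 0 0 0 0.5" --pt "0 0 0 0 1" --pt "0 0 0 0 1" --pt "0 0 0 0 1" --pt "0 0 0.03 0 1" --pt "0 0 0.07 0 1" --pt "0.01 0.02 0.086 -0.06 1" --pt "0.03 0.06 0.086 -0.14 1"

```text
time_s: 19.3
ee_pos: [636.1, 10.4, 118.2]
ee_rot: [88.3, 89.4, -10.7]
force: [0.1, 0.4, 0.1]
gripper_width: 91.1
```

Call:
play_rows --pt "0 0.023 0 0 1" --pt "0 0.023 0 0 1" --pt "0 0.023 0 0 1" --pt "0 0.023 -0.02 0 1" --pt "0 0.023 -0.04 0 1" --pt "0 0.023 -0.04 0 1" --pt "0 0.023 -0.04 0 1" --pt "0 0.023 -0.04 0 1"

```text
time_s: 19.97
ee_pos: [634.3, 35.5, 72.9]
ee_rot: [91.5, 89.9, -7.0]
force: [-1.1, 0.4, 0.6]
gripper_width: 91.0
```

```bash
python3 - <<'E'
from h import *
s=grab_frame("scene");t=grab_frame("top")
st()
for r in find_moulds(t,out="pics/m2.png"): print(r)
a=cv2.resize(s["img"][130:280,220:420],(640,480),interpolation=2)
cv2.imwrite("pics/s17.png",a)
E
```

```text
t 20.07 pos [634.7  35.8  73.4] jaw -8.5 tilt [ 0.003 -0.    -1.   ] F [ 0.3 -0.4  1. ] w 91.1 q [ 2. 30. 92. -0. 58. 11.]
(array([ 482.1, -101.7], dtype=float32), np.float32(91.5), array([97.4, 58.2], dtype=float32), 5510)
(array([604.5, -80.2], dtype=float32), np.float32(90.0), array([89.5, 60. ], dtype=float32), 5165)
```

View pics/s17.png

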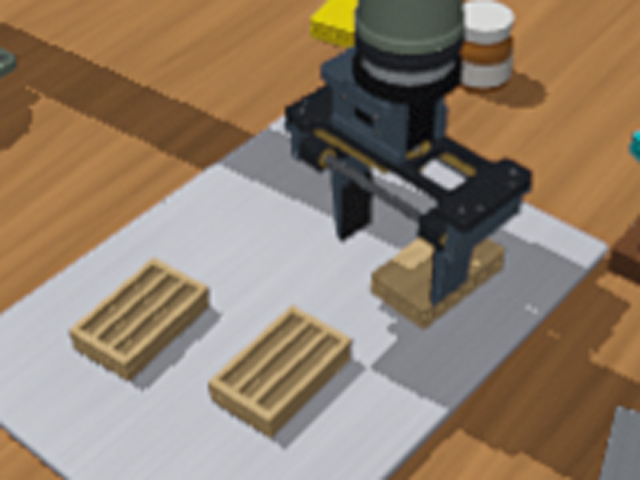

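View pics/m2.png

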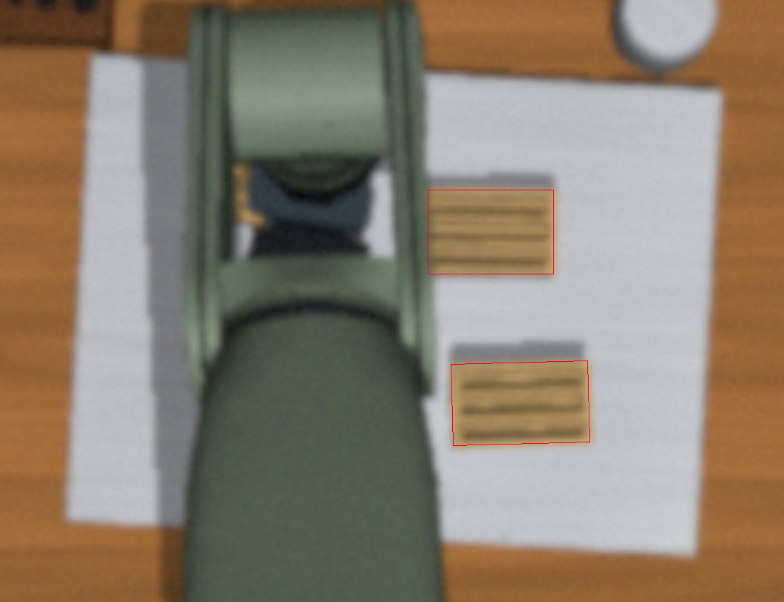

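Call:
play_rows --pt "0 0.003 -0.02 0 1" --pt "0 0.003 -0.04 0 1" --pt "0 0.003 -0.047 0 1" --pt "0 0.003 -0.047 0 0" --pt "0 0.003 -0.047 0 0" --pt "0 0.003 -0.047 0 0" --pt "0 0.003 -0.047 0 0" --pt "0 0.003 -0.047 0 0" --squeeze 3

```text
time_s: 20.73
ee_pos: [634.5, 39.4, 26.1]
ee_rot: [100.1, 89.9, 1.7]
force: [-0.2, 0.2, -0.5]
gripper_width: 60.6
```

Call:
play_rows --pt "0 0 0 0 0" --pt "0 0 0.01 0 0" --pt "0 0 0.02 0 0" --pt "0 0 0.035 0 0" --pt "0 0 0.05 0 0" --pt "0 0 0.065 0 0" --pt "0 0 0.08 0 0" --pt "0 0 0.085 0 0"

```text
time_s: 21.4
ee_pos: [635.3, 39.4, 113.4]
ee_rot: [100.1, 89.7, 1.7]
force: [1.0, 0.3, -2.0]
gripper_width: 59.9
```

```bash
python3 - <<'E'
from h import *
s=grab_frame("scene")
st()
a=cv2.resize(s["img"][140:260,270:430],(640,480),interpolation=2)
cv2.imwrite("pics/s18.png",a)
E
```

```text
t 21.45 pos [635.3  39.4 113.3] jaw -8.5 tilt [ 0.005  0.    -1.   ] F [-0.7 -0.5  0.5] w 60.1 q [ 3. 28. 90. -0. 62. 11.]
```

View pics/s18.png

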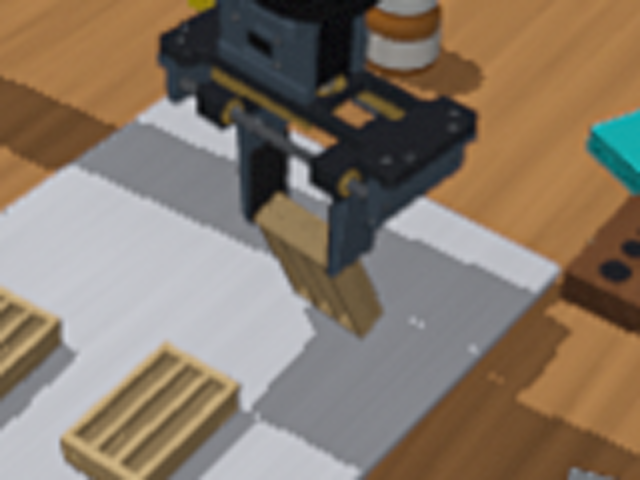

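Call:
play_rows --pt "0 0 -0.004 0 0" --pt "0 0 -0.007 0 0" --pt "0.001 0.006 -0.007 0 0" --pt "0.002 0.012 -0.006 0 0" --pt "0.003 0.018 -0.005 0 0" --pt "0.004 0.024 -0.004 0 0" --pt "0.004 0.028 -0.003 0 0" --pt "0.005 0.032 -0.002 0 0"

```text
time_s: 22.12
ee_pos: [638.5, 72.3, 107.6]
ee_rot: [-85.8, 89.9, 175.8]
force: [-0.1, 0.3, -0.8]
gripper_width: 59.8
```

```bash
python3 - <<'E'
from h import *
s=grab_frame("scene")
st()
a=cv2.resize(s["img"][140:260,270:430],(640,480),interpolation=2)
cv2.imwrite("pics/s19.png",a)
E
```

```text
t 22.17 pos [639.   72.9 108. ] jaw -8.4 tilt [ 0.     0.001 -1.   ] F [ 0.1  0.9 -1.9] w 59.9 q [ 5. 29. 89.  0. 62. 14.]
```

View pics/s19.png

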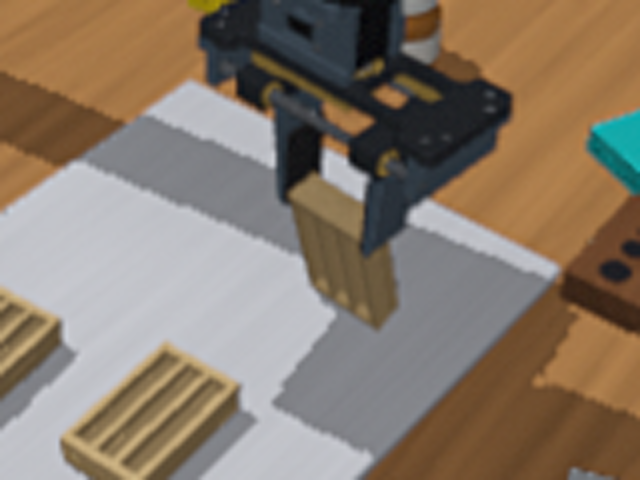

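Call:
play_rows --pt "0 0 0.008 0 0" --pt "-0.001 -0.01 0.008 0 0" --pt "-0.003 -0.02 0.008 0 0" --pt "-0.004 -0.03 0.008 0 0" --pt "-0.004 -0.03 0.003 0 0" --pt "-0.004 -0.03 -0.002 0 0" --pt "-0.004 -0.03 -0.004 0 0" --pt "-0.004 -0.03 -0.005 0 0"

```text
time_s: 22.83
ee_pos: [634.6, 41.3, 102.9]
ee_rot: [-78.9, 90.0, -177.4]
force: [-1.7, 0.7, 5.3]
gripper_width: 60.0
```

```bash
python3 - <<'E'
from h import *
s=grab_frame("scene")
st()
a=cv2.resize(s["img"][140:260,270:430],(640,480),interpolation=2)
cv2.imwrite("pics/s20.png",a)
E
```

```text
t 22.88 pos [634.7  41.5 102.9] jaw -8.5 tilt [-0.  0. -1.] F [-0.8 -0.3  1.2] w 60.2 q [ 3. 28. 90.  0. 61. 11.]
```

View pics/s20.png

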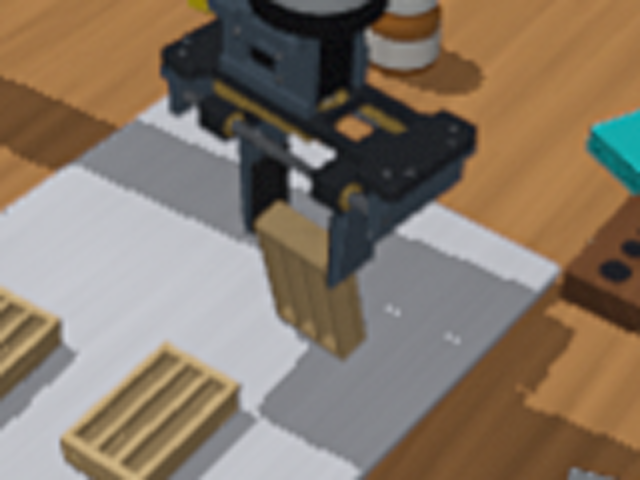

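Call:
play_rows --pt "0.001 0.008 0.0 0 0" --pt "0.002 0.016 0.0 0 0" --pt "0.004 0.024 0 0 0" --pt "0.005 0.032 -0.001 0 0" --pt "0.006 0.04 -0.003 0 0" --pt "0.007 0.047 -0.006 0 0" --pt "0.008 0.054 -0.01 0 0" --pt "0.009 0.061 -0.014 0 0"

```text
time_s: 23.55
ee_pos: [644.5, 103.6, 89.1]
ee_rot: [117.1, 89.9, 18.6]
force: [0.6, 1.0, 3.7]
gripper_width: 59.8
```

```bash
python3 - <<'E'
from h import *
s=grab_frame("scene")
st()
a=cv2.resize(s["img"][140:260,270:430],(640,480),interpolation=2)
cv2.imwrite("pics/s21.png",a)
E
```

```text
t 23.6 pos [644.5 104.8  88.1] jaw -8.4 tilt [ 0.001  0.001 -1.   ] F [1.4 1.7 2.3] w 60.0 q [ 8. 31. 89.  0. 61. 17.]
```

View pics/s21.png

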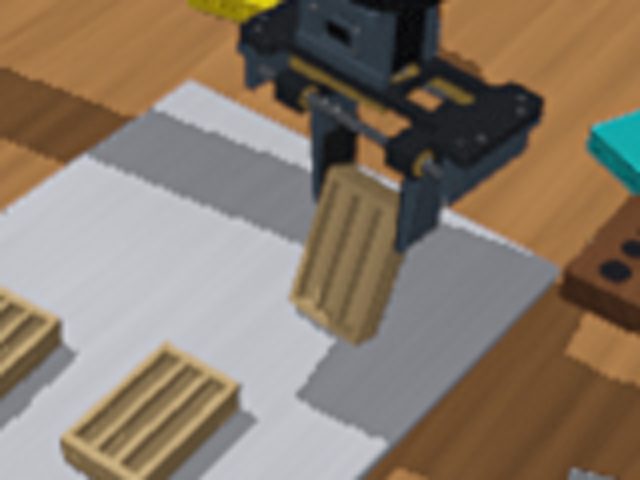

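Call:
play_rows --pt "0.001 0.007 -0.005 0 0" --pt "0.002 0.013 -0.01 0 0" --pt "0.003 0.019 -0.016 0 0" --pt "0.004 0.024 -0.022 0 0" --pt "0.005 0.031 -0.035 0 0" --pt "0.006 0.037 -0.05 0 0" --pt "0.006 0.04 -0.058 0 0" --pt "0.006 0.041 -0.063 0 0"

```text
time_s: 24.27
ee_pos: [648.1, 143.5, 23.1]
ee_rot: [-65.4, 89.7, -163.8]
force: [-0.0, 0.9, 0.2]
gripper_width: 60.0
```

```bash
python3 - <<'E'
from h import *
s=grab_frame("scene")
st()
a=cv2.resize(s["img"][140:260,270:430],(640,480),interpolation=2)
cv2.imwrite("pics/s22.png",a)
E
```

```text
t 24.32 pos [647.9 143.2  22.8] jaw -8.4 tilt [-0.005 -0.001 -1.   ] F [-0.3  0.6 -2.1] w 59.9 q [11. 35. 91. -0. 54. 20.]
```

View pics/s22.png

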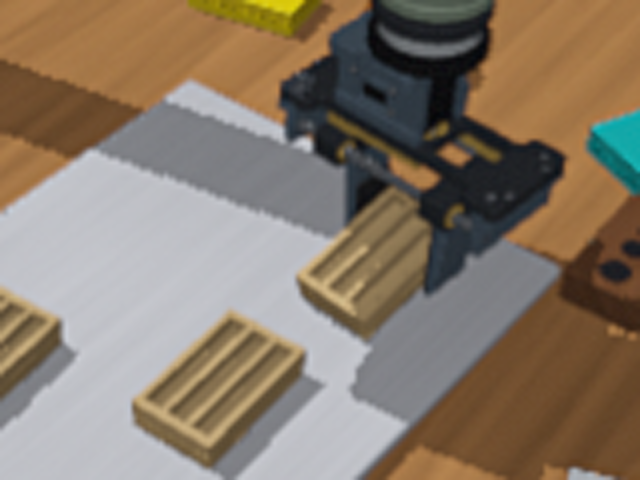

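Call:
play_rows --pt "0 0 0 0 0.5" --pt "0 0 0 0 1" --pt "0 0 0 0 1" --pt "0 0 0 0 1" --pt "0 0 0.03 0 1" --pt "0 0 0.07 0 1" --pt "0 0 0.11 0 1" --pt "0 0 0.15 0 1"

```text
time_s: 24.98
ee_pos: [649.5, 143.0, 178.2]
ee_rot: [79.5, 90.0, -19.0]
force: [0.1, 0.2, -0.8]
gripper_width: 91.3
```

Call:
play_rows --pt "-0.02 -0.03 0.02 0 1" --pt "-0.04 -0.065 0.03 0 1" --pt "-0.06 -0.1 0.03 0 1" --pt "-0.08 -0.135 0.03 0 1" --pt "-0.1 -0.17 0.03 0 1" --pt "-0.12 -0.205 0.03 0 0" --pt "-0.14 -0.24 0.03 0 0" --pt "-0.16 -0.275 0.03 0 0"

```text
time_s: 25.65
ee_pos: [488.5, -133.2, 206.8]
ee_rot: [74.6, 89.9, -23.9]
force: [0.7, -0.3, 0.9]
gripper_width: 73.9
```

Call:
play_rows --pt "-0.02 -0.035 0 0 0" --pt "-0.04 -0.07 0 0 0" --pt "-0.06 -0.105 0 0 0" --pt "-0.08 -0.14 0 0 0" --pt "-0.1 -0.175 0 0 0" --pt "-0.12 -0.21 0 0 0" --pt "-0.125 -0.235 0 0 0" --pt "-0.125 -0.235 0 0 0"

```text
time_s: 26.32
ee_pos: [363.3, -371.3, 206.7]
ee_rot: [24.6, 89.8, -74.2]
force: [1.4, 0.1, 0.1]
gripper_width: 20.6
```

```bash
python3 - <<'E'
from h import *
s=grab_frame("scene");t=grab_frame("top")
st()
for r in find_moulds(t,out="pics/m3.png"): print(r)
a=finder.spot_point(s,"handle_tip");b=finder.spot_point(t,"handle_tip")
for i in a[:2]:
  for j in b[:2]: print(tri([(s,i["point"]),(t,j["point"])]),i["conf"],j["conf"])
cv2.imwrite("pics/s23.png",cv2.resize(s["img"][100:400,100:500],(800,600),interpolation=2))
E
```

```text
t 26.42 pos [ 364.3 -367.2  206.3] jaw -8.6 tilt [ 0.001  0.    -1.   ] F [ 0.1  0.1 -0.2] w 12.7 q [-47.  13.  98.   0.  69. -38.]
(array([ 481.4, -102. ], dtype=float32), np.float32(91.9), array([97.1, 56.7], dtype=float32), 5336)
(array([620.2, -29.8], dtype=float32), np.float32(90.0), array([97.5, 59.5], dtype=float32), 5564)
(array([645.5, 118.5], dtype=float32), np.float32(81.2), array([98.1, 60.4], dtype=float32), 5743)
(array([ 434.25432392, -379.7233848 ,  121.90415854]), [np.float64(3.282178359597616), np.float64(3.282178359597587)]) 0.76 0.91
```

View pics/s23.png

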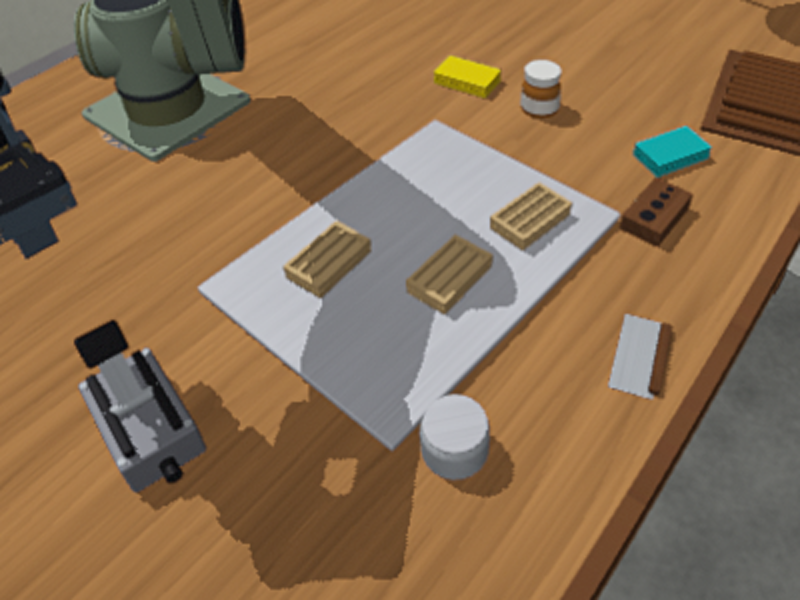

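View pics/m3.png

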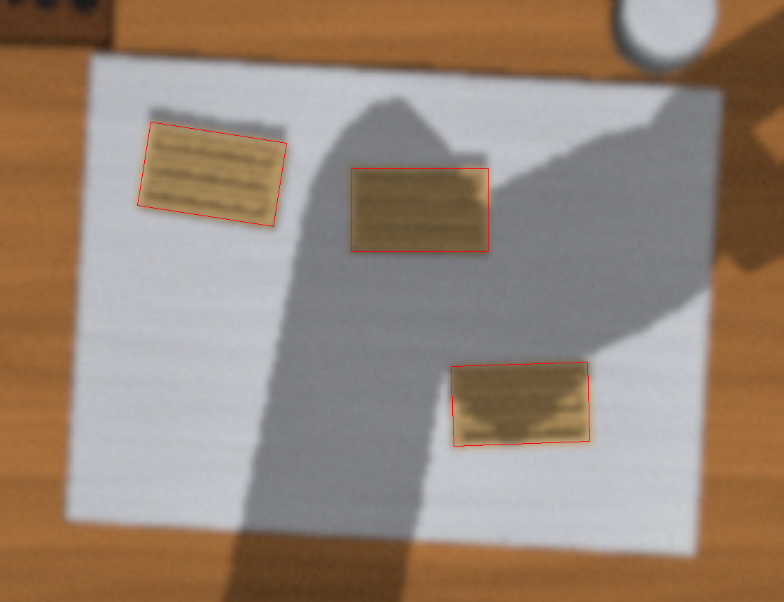

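All three moulds lie flat with grooves up, and the handle tip reads (434,-380,122). Now I throw the handle back on.

Call:
play_rows --pt "0 0 -0.04 0 0" --pt "0 0 -0.08 0 0" --pt "0 0 -0.105 0 0" --pt "0 0 -0.106 0 0" --pt "0 0 -0.106 0 0" --pt "0.015 -0.003 -0.106 0 0" --pt "0.03 -0.006 -0.106 0 0" --pt "0.045 -0.009 -0.106 0 0"

```text
time_s: 27.18
ee_pos: [412.1, -376.4, 103.0]
ee_rot: [56.3, 89.7, -42.1]
force: [-0.2, -0.8, 0.4]
gripper_width: 0.5
```

Call:
play_rows --pt "0.01 -0.002 0 0 0" --pt "0.02 -0.004 0 0 0" --pt "0.03 -0.006 0 0 0" --pt "0.04 -0.008 0 0 0" --pt "0.05 -0.01 0 0 0" --pt "0.06 -0.013 0 0 0" --pt "0.068 -0.014 0 0 0" --pt "0.076 -0.016 0 0 0"

```text
time_s: 27.85
ee_pos: [486.8, -391.7, 99.7]
ee_rot: [142.3, 90.0, 43.8]
force: [-0.1, -0.3, -0.1]
gripper_width: 0.4
```

Call:
play_rows --pt "0.006 -0.001 0 0 0" --pt "0.01 -0.002 0 0 0" --pt "0.01 -0.002 0 0 0" --pt "0.01 -0.002 0.0 0 0" --pt "-0.02 0.0 0.03 0 0" --pt "-0.05 0.0 0.07 0 0" --pt "-0.08 0.0 0.11 0 0" --pt "-0.11 0.0 0.14 0 0"

```text
time_s: 28.52
ee_pos: [387.6, -391.7, 228.1]
ee_rot: [73.3, 90.0, -25.2]
force: [0.9, -0.3, -1.1]
gripper_width: 0.3
```

Call:
play_rows --pt "0 0 0 0 0" --pt "0 0 0 0 0" --pt "0 0 0 0 0" --pt "0 0 0 0 0" --pt "0 0 0 0 0" --pt "0 0 0 0 0" --pt "0 0 0 0 0" --pt "0 0 0 0 0"

```text
time_s: 29.18
ee_pos: [388.3, -391.5, 226.0]
ee_rot: [-132.2, 89.9, 129.3]
force: [0.0, 0.3, 0.1]
gripper_width: 0.5
```

```bash
python3 - <<'E'
from h import *
s=grab_frame("scene");t=grab_frame("top")
st()
for r in find_moulds(t): print(r)
a=finder.spot_point(s,"handle_tip");b=finder.spot_point(t,"handle_tip")
for i in a[:2]:
  for j in b[:2]: print(tri([(s,i["point"]),(t,j["point"])]),i["conf"],j["conf"])
cv2.imwrite("pics/s24.png",cv2.resize(s["img"][100:400,100:500],(800,600),interpolation=2))
E
```

```text
t 29.28 pos [ 388.2 -391.6  226.3] jaw -8.5 tilt [-0.  0. -1.] F [0.1 0.7 0.2] w 0.9 q [-46.  16.  92.   0.  73. -38.]
(array([ 481.3, -101.7], dtype=float32), np.float32(91.6), array([97.6, 56.7], dtype=float32), 5360)
(array([620.1, -29.3], dtype=float32), np.float32(89.3), array([97. , 58.5], dtype=float32), 5514)
(array([645.5, 118.6], dtype=float32), np.float32(81.1), array([98.3, 60.4], dtype=float32), 5745)
(array([ 564.68667532, -217.4323427 ,  114.609559  ]), [np.float64(190.1152872263682), np.float64(190.11528722636817)]) 0.64 0.44
```

View pics/s24.png

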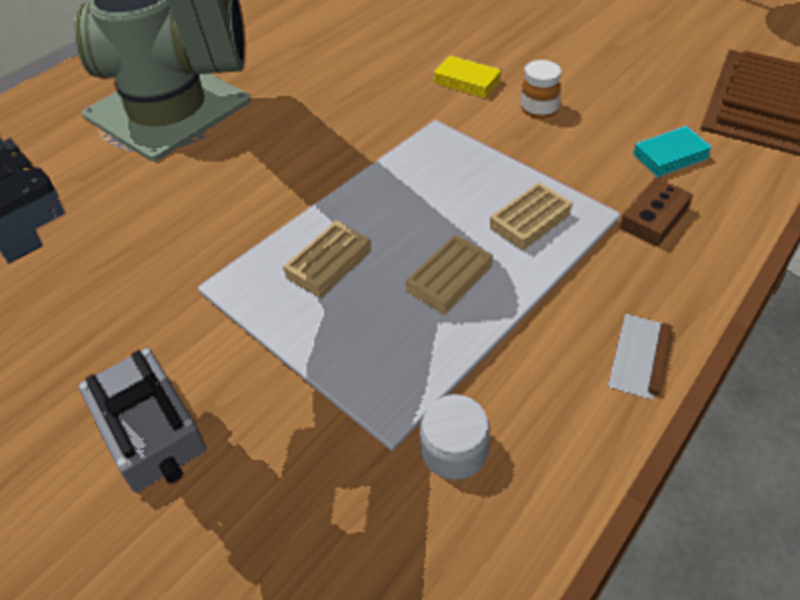

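```bash
python3 - <<'E'
from h import *
s=grab_frame("scene"); print([d for d in finder.spot_point(s,"handle_tip")][:2])
a=cv2.imread("pics/scene0.png")[270:345,135:205].astype(int); print(np.abs(a-s["img"][270:345,135:205]).mean())
for l in ("glue_jar","gauge_block","tin"): print(l,finder.spot_point(s,l)[:1])
from workcell import job_done; print(job_done())
E
```

```text
[{'point': [163.6, 297.3], 'conf': 0.57}]
8.996507936507937
glue_jar [{'point': [367.9, 153.1], 'conf': 0.74}]
gauge_block [{'point': [425.5, 206.4], 'conf': 0.83}]
tin []
the job is handed in; nothing more can be done
None
```

The job is handed in, at about 29 s of the 210 s allowed. I threw the isolator handle to off and turned over the three moulds that were there. I then threw the handle back to on.

**How the moulds were turned:** I gripped each mould lightly by one end so that it swung down to hang.
- **First mould:** it slipped out of the grip and landed standing on its end, so I tipped it over with the closed fingers. That last fall was free.
- **Second mould:** the grip slackened once and closed on it again. I lowered it over onto its back. It was later knocked about 50 mm aside while the arm was away from it, and it stayed flat on the plate.
- **Third mould:** it was lowered over the same way without trouble.

**Last checks:**
- **Moulds:** in the final pictures all three lie apart on the plate with their grooves up. They are at about (481,-102), (620,-30) and (645,119) mm.
- **Handle:** it is back within 2 pixels of its starting place in the scene picture. The two-view measurement of its tip failed this time because the arm hid it from the top camera.
- **Jar and gauge block:** both are within about 2 pixels of where they started.
- **Tin:** the finder did not report it in the last picture. It looks unmoved in the picture taken just before, and the arm never worked next to it.

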